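Nest three steel table-stiffener channels in the stock tray

ROBOT

A 6-joint arm with a two-finger parallel gripper is mounted at the origin on the work surface. World frame = base frame: x ahead of the robot, y to its left, z up, the work surface at z = 0. Lengths are in mm, angles in rad, forces in N, time in s.
With the tool pointing down it reaches from about 300 to 825 mm from the base axis. Payload 5.4 kg.
Tool frame: the origin (TCP) lies on the centre line of the jaws, within the pads' length; the fingertips stand 22 mm ahead of it and the grasp point (between the pads) lies 3 mm ahead of it; z points along the fingers, y is the line along which they close (so a half turn about z gives the same grasp; the last joint's range is limited). The gripper opens to 92 mm and grips with 3 to 60 N. Pads are 20 mm wide; open, the fingers measure 128 mm over their backs; the gripper's body (75 mm by 189 mm) begins 69 mm behind the grasp point.
Start: joints at [-1.354, 0.158, 1.597, -0, 1.386, -0.21], TCP at [238.002, -523.413, 211.501] pointing down, gripper open.
Joint ranges: [-2.91, 2.91], [-0.94, 2.29], [0.18, 2.7], [-1.29, 4.43], [0.17, 2.64], [-3, 3]. Speed limits (rad/s): [2.57, 2.57, 3.14, 3.14, 3.14, 3.14].

INTERFACE

Orientations are given as a 3x3 rotation matrix whose columns are the frame's x, y, z axes.
In Python, from workcell import arm, eyes, close_job gives the robot as it stands.
- The arm moves only by the tool move_arm, never from a script. Its argument "increments" is a list of rows, each a list of 3 entries, a list of its own where there are three numbers: the shift along the tool's x, y, z scaled (see below), then the turn, a rotation vector about the tool's x, y, z scaled (see below), then the opening, from 0 (shut) to 1 (fully open). A call has exactly 10 rows; each row is the pose to reach, as a shift and turn from the pose commanded when the call began, along the tool's axes at that moment, turning the shorter way round; what a row does not reach only later rows make up. The controller multiplies each number of a shift by 0.4 m and each number of a turn by pi rad. A row lasts 1/8 s, in which the tool goes at most 62.5 mm and 10.7 degrees, less where a joint would pass 70% of its speed; a pose out of reach is approached as far as the arm can. A call with a number of a shift or a turn outside -1 to 1 is refused whole. A call with a gripper value outside its range is refused whole. The fingers move at their own pace and stop on an object; "squeeze" is the grip in N (left out, the last holds). Time passes only in rows, so rows that repeat a pose let the fingers close, or fill a call up. It gives the time, the measured TCP pose, the force, the opening and the grip force at its end, in the units of the state.
- arm.read_state(): the state, without advancing time (a new reading comes with each control period).
- eyes.capture(name): name is "scene" or "top"; returns (picture, depth): 420x560x3 uint8, blue, green, red; 420x560 float32, mm along the optical axis (not along the pixel's ray), 0 where there is no reading.
- eyes.camera_info(name): a dict with "vfov" (degrees; the focal length in pixels is half the picture's height over the tangent of half this angle, whatever the lens; pixels are square), "cx", "cy" (the principal point, pixels), "rvec" (rotation vector, rad) and "tvec" (3), from world to camera coordinates, as OpenCV has them. Camera axes: x right, y down, z forward; pixel columns grow to the right and rows downward; lengths in mm; the calibration is good to about 2 mm. A picture is of the moment at which its call begins. camera_info takes no time and is no camera call.
- close_job(): hands the job in; it is judged then, once.
The state is a dict: "clock": time; "joint_positions": joint angles; "joint_velocities": joint speeds; "joint_efforts": joint torques, N m; "tcp_pos": TCP position; "ee_rot": TCP orientation; "contact_force": force on the tool from outside, world axes, zero at the start; "moment": the same for the moment, N m; "opening": finger opening in mm; "gripper_force": force on a finger pad.
Only numpy, scipy, OpenCV 4.12 (cv2) and the standard library are available. Lean on these libraries where they do the work, as an engineer would, in place of code of your own. Each camera call takes 0.05 s, during which the arm holds its last target. There are 200 camera calls.

TASK

Pack the three steel channels compactly in the plywood tray: slide the two dark ones, which lie open side up, together until they touch along their sides, then bring the bright one over and turn it over, open side down, across the joint so that one of its legs sits right down in each trough and its ends are about even with theirs (within 2 cm). Leave the jar, the tub and the screwdriver where they are.

Things in the scene. Friction and masses are not known exactly. Their poses are not given: they have to be found in the camera images.
- tray: Fixed plywood stock tray on the bench, 250 (its x) x 214 (its y) mm, origin at the centre of its underside. Floor 9 mm above the bench; lips 12 mm wide rise a further 15 mm along both long sides and at its +x end; the -x end is open. Inside it is 190 mm wide. Its x axis runs along the channels.
- channel_a: Dark steel U channel lying loose, open side up, on the tray floor: 200 mm long (its x), 60 wide over the legs (its y), legs 30 high, walls 4 thick, trough 52 wide inside; three bolt slots in the web; about 0.55 kg. Origin at the centre of its underside; z points out of the open side. Starts within 0.2 rad of parallel to channel_b, 2 to 5 cm apart.
- channel_b: The same kind of dark channel, same frame, also open side up in the tray. In the tray frame channel_a starts on the -y side and channel_b on the +y side. Pushed from inside its trough with the fingertips against a leg, a channel slides flat.
- cap: Bright steel channel, same size, mass and frame (x along it, origin at the centre of the web's outer face, z out of the open side). Starts standing on edge on the bench beside the tray: 60 mm tall, 30 wide, z level, y up. Can be gripped from above across the 30 mm; on the open side only the top leg's edge (4 mm high) meets a finger, so let the pads span the topmost 20 mm.
- cap_mid (a point): Centre of the bright channel's section and length (15 mm inside the web's outer face), axes as cap. Stood on edge in one dark trough, open side towards the other, it can be tipped by pushing the web near its top: past about 35 degrees it rolls over by itself and drops a leg in each trough. Nested, its leg edges rest on the dark webs, 4 mm above their undersides.
- cap_edge1 (a point): Middle of the free edge of the bright channel's +y leg (the upper leg at the start): x 0, y +28, z 30 mm in its frame.
- cap_edge2 (a point): Middle of the free edge of its -y leg (the lower leg at the start): x 0, y -28, z 30 mm in its frame.
- jar: Amber screw jar with a brass lid, 64 mm across, 85 mm tall, origin at its underside. Bystander.
- tub: White open plastic tub, 90 mm across, 60 mm tall, origin at its underside, beyond the tray. Bystander.
- driver: Screwdriver with an orange handle, lying on the bench beyond the tray. Bystander.
Not all that is in view belongs to the job. Leave any blue, orange or yellow look-alike of the channel_a alone.

How it is judged (in metres and radians):
At the end, for the whole second after the job is handed in: Dark channels flat on the tray floor, open side up, gap under 4 mm; bright channel open side down, level within 0.07 rad, each leg edge in a different dark trough, under 8 mm above that channel's underside, its middle within 20 mm lengthwise of both of theirs; all at rest (y of channel_a in the frame of channel_b between -0.064 and 0.064 m and x of cap_mid in the frame of channel_a between -0.02 and 0.02 m and angle between each of channel_a, channel_b's own z axis and vertical below 0.06 rad and z of channel_a in the frame of tray between 0.006 and 0.012 m and horizontal distance between each of channel_a, channel_b and tray below 0.08 m and x of cap_mid in the frame of channel_b between -0.02 and 0.02 m and z of channel_b in the frame of tray between 0.006 and 0.012 m and angle between cap_mid's own z axis and vertical above 3.07 rad and ((z of cap_edge1 in the frame of channel_a between 0 and 0.008 m and y of cap_edge1 in the frame of channel_a between -0.026 and 0.026 m and z of cap_edge2 in the frame of channel_b between 0 and 0.008 m and y of cap_edge2 in the frame of channel_b between -0.026 and 0.026 m) or (z of cap_edge1 in the frame of channel_b between 0 and 0.008 m and y of cap_edge1 in the frame of channel_b between -0.026 and 0.026 m and z of cap_edge2 in the frame of channel_a between 0 and 0.008 m and y of cap_edge2 in the frame of channel_a between -0.026 and 0.026 m)) and linear speed of each of channel_a, channel_b, cap below 0.01 m/s); the robot touches nothing.
It fails at once if the jar is shoved (more than 20 mm) from its place (distance of jar from where it was at the start of the episode above 0.02 m).
It fails at once if the tub is shoved (more than 20 mm) from its place (distance of tub from where it was at the start of the episode above 0.02 m).
It fails at once if the screwdriver is shoved (more than 20 mm) from its place (distance of driver from where it was at the start of the episode above 0.02 m).
It also fails if it takes over 54 s, if anything falls off the work surface, if the arm or the gripper's body presses on something with over 40 N, if the wrist force passes 120 N, or if a joint passes its speed limit or range.

## Working session

There is one attempt and no reset: what is moved stays moved. The work goes in short steps, Python scripts to look and compute and a tool call to move; the robot and the scene stay as the last step left them, time stands still between calls to the robot, and variables do not carry over. Pictures are saved under pics/ and viewed, at most 10 in all, crops included, and the job is handed in when it is done.

Besides the shell and the picture viewer there is one more tool, called after "Emit:" as a command line: name --argument value ..., lists and objects as JSON in quotes. move_arm: Moves the arm, as the interface text tells. Its arguments: {"type":"object","properties":{"increments":{"type":"array"},"squeeze":{"type":"number"}},"required":["increments"]}

```bash
ls; mkdir -p pics; cat > h.py <<'E'
import numpy as np, cv2
from workcell import arm, eyes, close_job
def cam(n):
    c=eyes.camera_info(n); f=210/np.tan(np.radians(c['vfov'])/2)
    R=cv2.Rodrigues(np.array(c['rvec'],float))[0]; t=np.array(c['tvec'],float).ravel()
    return c,f,R,t
def ray(n,uv,z):
    c,f,R,t=cam(n); uv=np.atleast_2d(uv).astype(float)
    d=np.c_[(uv[:,0]-c['cx'])/f,(uv[:,1]-c['cy'])/f,np.ones(len(uv))]@R
    o=-R.T@t
    return o+d*((z-o[2])/d[:,2])[:,None]
def cloud(n,depth):
    c,f,R,t=cam(n); v,u=np.mgrid[:420,:560]
    p=np.stack([(u-c['cx'])/f*depth,(v-c['cy'])/f*depth,depth],-1)
    return (p-t)@R
E
python3 - <<'E'
from h import *
for n in('scene','top'):
    p,d=eyes.capture(n); cv2.imwrite(f'pics/{n}0.png',p); np.save(n+'0.npy',d); print(eyes.camera_info(n),(d>0).mean())
s=arm.read_state(); print(s['tcp_pos'],s['ee_rot'],s['opening'],s['clock'])
E
```

```text
pics
{'vfov': 49.896903058587014, 'cx': 279.4444532054622, 'cy': 209.60164989988905, 'rvec': array([ 2.02608216,  1.69503605, -0.4901487 ]), 'tvec': array([-137.58951958, -357.28878784, 1410.01859677])} 0.9958460884353741
{'vfov': 45.990327615092504, 'cx': 267.5370938734428, 'cy': 203.27409545096666, 'rvec': array([ 2.15163341, -2.19379498,  0.07399929]), 'tvec': array([  72.20806975,  495.74011289, 1486.60985572])} 0.9959906462585034
[ 237.87311979 -522.86110253  210.63256848] [[ 9.10309497e-01  4.13928127e-01 -3.53907640e-04]
 [ 4.13928122e-01 -9.10308078e-01  1.64685817e-03]
 [ 3.59515932e-04 -1.64564295e-03 -9.99998581e-01]] 91.71422462126978 0.1
```

View pics/top0.png

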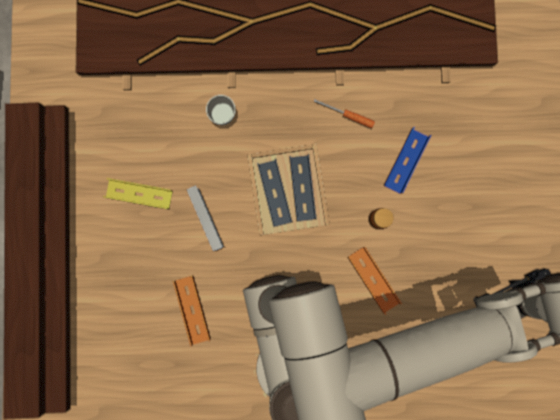

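View pics/scene0.png

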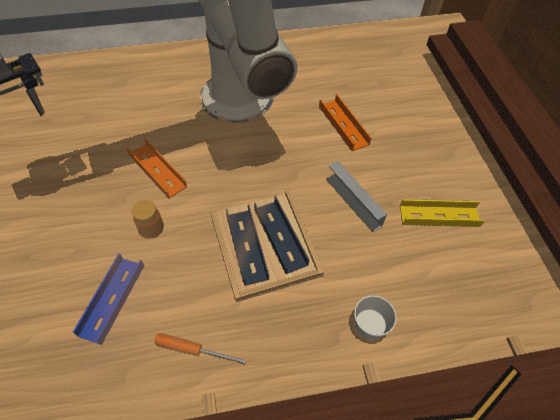

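The top view shows the dark channels at (273,193) and (302,187) in the tray. The grey bright channel stands on edge at (205,218). The look-alikes are yellow (139,194), orange (193,310) and (373,280), and blue (407,160). The grey one fits "bright" because it is unpainted and on edge beside the tray. I'll confirm it with an enlarged crop.

```bash
python3 - <<'E'
from h import *
a=cv2.imread('pics/scene0.png')[150:310,200:400]; b=cv2.imread('pics/top0.png')[135:265,175:340]
a=cv2.resize(a,(500,400),interpolation=cv2.INTER_CUBIC)
b=cv2.resize(b,(300,236),interpolation=cv2.INTER_CUBIC)
o=np.zeros((400,800,3),np.uint8);o[:,:500]=a;o[:236,500:]=b;cv2.imwrite('pics/crop0.png',o)
p=cv2.imread('pics/top0.png');d=np.load('top0.npy');P=cloud('top',d)
hsv=cv2.cvtColor(p,cv2.COLOR_BGR2HSV);print(hsv[193,273],hsv[200,267],hsv[218,205],P[193,267],P[218,205],P[230,215])
# height-based rectangles
def rects(m,z):
    n,l,st,c=cv2.connectedComponentsWithStats(m.astype(np.uint8))
    for i in range(1,n):
        if st[i,4]<150: continue
        v,u=np.nonzero(l==i); w=ray('top',np.c_[u,v],z)[:,:2].astype(np.float32)
        print(c[i].round(0),st[i,4],[np.round(k,1) for k in cv2.minAreaRect(w)], P[l==i][:,2].mean().round(1))
roi=np.zeros(d.shape,bool);roi[140:260,180:335]=1
print('cap');rects((P[...,2]>45)&(P[...,2]<75)&roi&(np.arange(560)<240)[None],60)
print('dark');rects((hsv[...,2]<110)&(hsv[...,0]>95)&(hsv[...,0]<130)&(np.arange(560)>240)[None]&roi,20)
E
```

```text
[ 20  83 169] [21 20 90] [ 28  19 163] [529.7479082   63.7864089    9.08214438] [454.05866967 249.14358148  54.00642531] [419.22576079 225.3755777    6.7669803 ]
cap
[204. 218.] 684 [array([454.2, 251.6]), array([199.7,  30. ]), np.float64(22.7)] 60.8
dark
[302. 188.] 930 [array([542.6, -44.7]), array([191.5,  54.5]), np.float64(5.2)] 21.7
[275. 193.] 891 [array([529. ,  40.8]), array([190.6,  53.6]), np.float64(13.1)] 19.6
```

View pics/crop0.png

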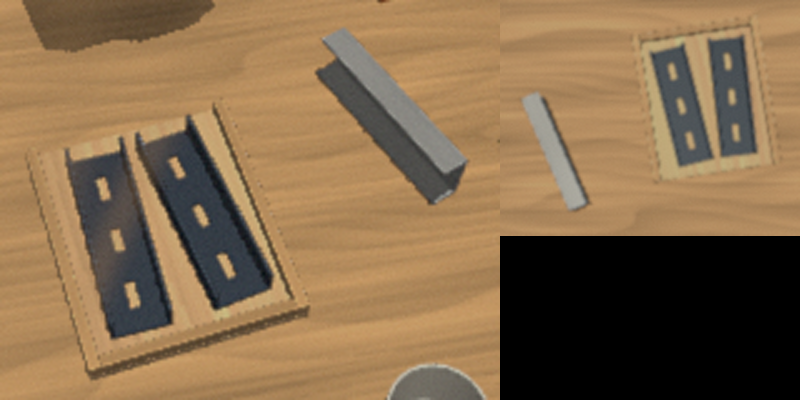

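The crop shows the grey channel on edge with its legs and open side facing the tray (-y). The dark pair lies open side up, and the tray's lip is at the far (+x) end. I'll check the open side and the tray yaw numerically and compute the first move.

```bash
cat >> h.py <<'E'
def go(x,y,z,yaw=None):
    "scaled increments to world TCP target with tool down, tool-x at yaw deg"
    s=arm.read_state(); R=np.array(s['ee_rot']); p=np.array(s['tcp_pos'])
    sh=R.T@(np.array([x,y,z])-p)/400; r=np.zeros(3)
    if yaw is not None:
        a=np.radians(yaw);c,q=np.cos(a),np.sin(a)
        r=cv2.Rodrigues(R.T@np.array([[c,q,0],[q,-c,0],[0,0,-1.]]))[0].ravel()/np.pi
    print('shift',sh.round(3),'turn',r.round(3))
E
python3 - <<'E'
from h import *
d=np.load('scene0.npy');p=cv2.imread('pics/scene0.png');P=cloud('scene',d)
a=np.radians(22.7);u=np.array([np.cos(a),np.sin(a)]);n=np.array([-u[1],u[0]])
q=P[...,:2]-np.array([454.2,251.6]);l=q@u;w=q@n
print('campos',-cam('scene')[2].T@cam('scene')[3],-cam('top')[2].T@cam('top')[3])
for z0 in range(4,64,8):
    m=(abs(l)<80)&(abs(w)<40)&(P[...,2]>z0)&(P[...,2]<z0+8)
    print(z0,m.sum(),np.percentile(w[m],[5,50,95]).round(1) if m.sum() else '')
# dark channels from scene: trough floors
hsv=cv2.cvtColor(p,cv2.COLOR_BGR2HSV)
T=cloud('top',np.load('top0.npy'))
for Q in(T,P):
  for x0 in (470,500,535,570,600):
    m=(abs(Q[...,0]-x0)<6)&(abs(Q[...,1])<90)&(Q[...,2]>28)&(Q[...,2]<46)
    print(x0,np.sort(Q[m][:,1]).round(0))
# tray lips
m=(abs(T[...,1])<130)&(T[...,2]>19)&(T[...,2]<29)&(T[...,0]>400)&(T[...,0]<680)
for x0 in (460,500,540,580,620): k=m&(abs(T[...,0]-x0)<6); print(x0,np.sort(T[k][:,1]).round(0)[[0,1,2,-3,-2,-1]])
go(535,-2,211,9)
E
```

```text
campos [1078.07217389  -74.80048419  983.31270331] [ 373.32548692   42.75141795 1523.08290158]
4 416 [-17.5   1.3  13.9]
12 10 [11.1 12.4 13. ]
20 0 
28 0 
36 0 
44 0 
52 219 [-12.1   2.1  16.4]
60 416 [-12.    1.1  15.5]
470 [-80. -80. -80. -79. -77. -77. -77. -77. -77. -23. -23. -23. -22.  -2.
  -2.  -2.  -2.   1.   1.  55.  55.  56.  58.  58.  58.  89.]
500 [-77. -77. -77. -75. -75. -75. -74. -21. -20. -20. -20. -18. -17.   4.
   4.   7.   7.   7.   7.   9.  61.  64.  64.  64.  64.  67.]
535 [-75. -72. -72. -72. -72. -70. -18. -18. -18. -15. -15. -15. -15.  12.
  15.  15.  15.  15.  15.  69.  72.  72.  72.  72.]
570 [-71. -71. -70. -70. -68. -68. -68. -67. -16. -13. -13. -13. -13.  20.
  20.  23.  23.  23.  23.  26.  78.  81.  81.  81.]
600 [-68. -68. -68. -68. -65. -65. -65. -65. -65. -11. -11. -11. -11.  29.
  29.  29.  32.  32.  32.  86.  86.  86.  87.  89.  89.]
470 [-79. -77. -77. -77. -76. -76. -75. -74. -22. -22. -21. -21. -20. -20.
 -19. -18.  -2.  -1.  -1.  -1.   0.   0.   1.   1.   2.   3.   3.  55.
  57.  57.  57.  57.  57.  58.  58.  58.  59.  59.  59.  60.  61.  62.
 
[... 462 characters left out ...]
-68. -67. -67. -67. -66. -65. -13. -13. -13. -12. -11.
 -10. -10. -10.  22.  22.  22.  23.  23.  23.  24.  25.  25.  25.  26.
  27.  27.  28.  80.  80.  81.  81.  81.  82.  82.  82.  83.  84.  84.
  85.]
600 [-67. -67. -66. -65. -65. -64. -64. -64. -63. -10. -10. -10. -10.  -9.
  -9.  -8.  -8.  -7.  -6.  29.  29.  30.  30.  30.  31.  31.  31.  32.
  32.  33.  34.  86.  86.  87.  87.  88.  88.  88.  88.  89.  89.  89.
  90.]
460 [-117. -117. -117.   95.   95.   95.]
500 [-112. -112. -112.  101.  101.  101.]
540 [-108. -107. -107.  106.  106.  106.]
580 [-102. -102.  -99.  111.  111.  112.]
620 [-97. -97. -94. 117. 117. 117.]
shift [ 1.215e+00 -8.780e-01  1.000e-03] turn [-0.001 -0.     0.086]
```

Emit:
move_arm --increments '[[[1,-0.722,0],[0,0,0.09],0.7],[[1,-0.722,0],[0,0,0.09],0.7],[[1,-0.722,0],[0,0,0.09],0.7],[[1,-0.722,0],[0,0,0.09],0.7],[[1,-0.722,0],[0,0,0.09],0.7],[[1,-0.722,0],[0,0,0.09],0.7],[[1,-0.722,0],[0,0,0.09],0.7],[[1,-0.722,0],[0,0,0.09],0.7],[[1,-0.722,0],[0,0,0.09],0.7],[[1,-0.722,0],[0,0,0.09],0.7]]'

```text
clock: 1.35
tcp_pos: [482.1, -95.2, 211.1]
ee_rot: [[0.99, 0.144, -0.001], [0.144, -0.99, -0.0], [-0.001, 0.0, -1.0]]
contact_force: [-0.3, -0.8, 1.0]
opening: 64.2
gripper_force: 0.0
```

```bash
python3 - <<'E'
from h import *
go(536,0,100,8);go(536,0,42,8)
E
```

```text
shift [ 0.168 -0.216  0.278] turn [0.    0.    0.002]
shift [ 0.168 -0.216  0.423] turn [0.    0.    0.002]
```

Emit:
move_arm --increments '[[[0.168,-0.216,0.1],[0,0,0],0.7],[[0.168,-0.216,0.1],[0,0,0],0.7],[[0.168,-0.216,0.2],[0,0,0],0.7],[[0.168,-0.216,0.3],[0,0,0],0.7],[[0.168,-0.216,0.36],[0,0,0],0.7],[[0.168,-0.216,0.39],[0,0,0],0.7],[[0.168,-0.216,0.41],[0,0,0],0.7],[[0.168,-0.216,0.423],[0,0,0],0.7],[[0.168,-0.216,0.423],[0,0,0],0.7],[[0.168,-0.216,0.423],[0,0,0],0.7]]' --squeeze 25

```text
clock: 2.6
tcp_pos: [537.2, 0.1, 43.0]
ee_rot: [[0.99, 0.144, 0.001], [0.144, -0.99, -0.0], [0.001, 0.0, -1.0]]
contact_force: [-0.6, 0.3, 0.1]
opening: 64.9
gripper_force: 0.0
```

Emit:
move_arm --increments '[[[0,0,0],[0,0,0],0.5],[[0,0,0],[0,0,0],0.4],[[0,0,0],[0,0,0],0.3],[[0,0,0],[0,0,0],0.2],[[0,0,0],[0,0,0],0.1],[[0,0,0],[0,0,0],0.05],[[0,0,0],[0,0,0],0],[[0,0,0],[0,0,0],0],[[0,0,0],[0,0,0],0],[[0,0,0],[0,0,0],0]]' --squeeze 25

```text
clock: 3.85
tcp_pos: [536.7, 0.2, 42.3]
ee_rot: [[0.99, 0.144, 0.0], [0.144, -0.99, 0.0], [0.0, -0.0, -1.0]]
contact_force: [-0.3, -0.4, -0.1]
opening: 0.4
gripper_force: 0.0
```

```bash
python3 - <<'E'
from h import *
p,d=eyes.capture('scene');np.save('s1.npy',d);cv2.imwrite('pics/s1.png',cv2.resize(p[130:310,180:400],(733,600),interpolation=cv2.INTER_CUBIC))
E
```

```text
(no output)
```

View pics/s1.png

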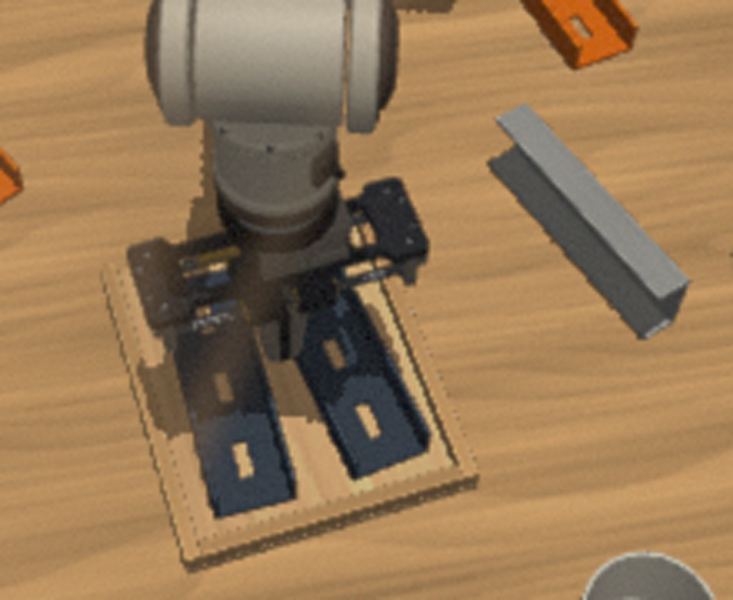

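The picture shows the closed fingers in the gap at (285,340), between the channels. The channels still seem apart, so I'll measure.

```bash
python3 - <<'E'
from h import *
P=cloud('scene',np.load('s1.npy'))
for x0 in (540,550,560,570,585,600):
    m=(abs(P[...,0]-x0)<4)&(abs(P[...,1])<100)&(P[...,2]>28)&(P[...,2]<46)
    print(x0,np.sort(P[m][:,1]).round(0))
m=(abs(P[...,1])<70)&(abs(P[...,0]-537)<14)&(P[...,2]>20)&(P[...,2]<70)&(abs(P[...,1])<60)
q=P[m];o=np.argsort(q[:,1]);print(q[o][::max(1,len(q)//40)].round(0).tolist())
E
```

```text
540 [-71. -71. -70. -69. -69. -68. -16. -16. -15. -15. -14. -13. -12.  15.
  15.  16.  16.  16.  17.  19.  19.  73.  73.  74.  74.  74.  75.  76.
  76.]
550 [-70. -70. -69. -68. -67. -15. -15. -15. -14. -14. -12. -12. -11.  18.
  18.  18.  19.  19.  19.  20.  22.  74.  75.  76.  76.  77.  78.  78.
  78.]
560 [-69. -68. -68. -66. -14. -14. -13. -11. -11.  20.  20.  21.  21.  22.
  23.  23.  25.  77.  77.  78.  78.  79.  79.  79.  80.  81.  81.]
570 [-99. -92. -70. -68. -67. -67. -65. -13. -13. -12. -12. -11. -10. -10.
 -10.  21.  23.  23.  23.  24.  24.  25.  26.  26.  28.  80.  80.  80.
  81.  81.  82.  82.  83.  84.  84.  84.]
585 [-68. -67. -67. -67. -66. -65. -65. -65. -11. -10. -10.  -8.  -8.  26.
  28.  28.  28.  29.  30.  84.  84.  84.  84.  85.  86.  86.  87.  88.
  88.]
600 [-67. -67. -66. -65. -64. -64. -10. -10. -10. -10.  -8.  -8.  -6.  30.
  30.  30.  30.  31.  32.  32.  33.  34.  86.  88.  88.  88.  88.  89.
  90.  90.  92.]
[[524.0, -17.0, 40.0], [531.0, -16.0, 29.0], [532.0, -16.0, 40.0], [541.0, -16.0, 21.0], [542.0, -16.0, 32.0], [526.0, -15.0, 38.0], [524.0, -15.0, 
[... 186 characters left out ...]
8.0, -9.0, 64.0], [546.0, -8.0, 56.0], [548.0, -6.0, 53.0], [547.0, -6.0, 61.0], [544.0, -6.0, 66.0], [547.0, -4.0, 62.0], [547.0, -4.0, 66.0], [549.0, -2.0, 69.0], [547.0, -1.0, 50.0], [549.0, 1.0, 59.0], [547.0, 1.0, 51.0], [547.0, 1.0, 60.0], [547.0, 3.0, 50.0], [547.0, 3.0, 64.0], [548.0, 6.0, 64.0], [546.0, 6.0, 56.0], [546.0, 8.0, 52.0], [547.0, 8.0, 66.0], [544.0, 9.0, 53.0], [545.0, 11.0, 53.0], [544.0, 11.0, 61.0], [546.0, 13.0, 54.0], [545.0, 13.0, 66.0], [536.0, 15.0, 33.0], [545.0, 16.0, 56.0], [542.0, 16.0, 37.0], [541.0, 16.0, 41.0], [539.0, 17.0, 41.0], [548.0, 18.0, 28.0], [547.0, 18.0, 21.0], [545.0, 18.0, 41.0], [540.0, 19.0, 42.0], [545.0, 21.0, 37.0], [549.0, 22.0, 38.0]]
```

```bash
python3 - <<'E'
from h import *
P=cloud('scene',np.load('s1.npy'))
m=(abs(P[...,1])<10)&(abs(P[...,0]-540)<40)&(P[...,2]>-5)&(P[...,2]<90)
v,u=np.nonzero(m)
for r in range(v.min(),v.max()+1):
    k=v==r
    if k.any():
        c=u[k][k.sum()//2]; print(r,c,P[r,c].round(0), end=' | ')
s=arm.read_state();print(s['joint_positions'],s['tcp_pos'])
E
```

```text
228 267 [547.   8.  90.] | 229 265 [546.   4.  84.] | 230 263 [548.  -1.  84.] | 231 264 [547.   1.  77.] | 232 264 [547.   1.  74.] | 233 263 [547.  -1.  70.] | 234 263 [549.  -2.  69.] | 235 263 [547.  -1.  60.] | 236 263 [548.  -1.  57.] | 237 263 [547.  -1.  50.] | 238 263 [525.   1.   7.] | 239 263 [529.   1.  10.] | 240 264 [532.   3.   8.] | 241 264 [535.   2.  10.] | 242 264 [536.   2.   6.] | 243 264 [540.   2.   8.] | 244 264 [543.   1.   9.] | 245 264 [545.   1.   7.] | 246 265 [549.   3.   8.] | 247 265 [551.   2.   8.] | 248 265 [554.   2.   8.] | 249 265 [558.   1.  10.] | 250 265 [561.   1.  10.] | 251 265 [562.   0.   8.] | 252 266 [565.   2.   8.] | 253 266 [569.   2.  10.] | 254 267 [574.   3.  13.] | 255 266 [574.   1.   9.] | 256 267 [578.   3.  12.] | 257 266 [580.  -0.  10.] | [-2.24955163e-01  2.60002939e-01  1.84002494e+00  2.41837135e-05
  1.04160782e+00  1.20178573e+00] [5.36661834e+02 2.02681871e-01 4.22994845e+01]
```

The depth shows the fingertips at z≈50 although the reported TCP is at 42. The tips are therefore about 28 mm higher than the stated geometry implies, so I'll trust vision. I'll reopen and go 26 mm lower, slowly.

Emit:
move_arm --increments '[[[0,0,0],[0,0,0],0.7],[[0,0,0],[0,0,0],0.7],[[0,0,0],[0,0,0],0.7],[[0,0,0],[0,0,0],0.7],[[0,0,0.01],[0,0,0],0.7],[[0,0,0.02],[0,0,0],0.7],[[0,0,0.03],[0,0,0],0.7],[[0,0,0.04],[0,0,0],0.7],[[0,0,0.05],[0,0,0],0.7],[[0,0,0.06],[0,0,0],0.7]]' --squeeze 25

```text
clock: 5.15
tcp_pos: [536.6, 0.2, 18.0]
ee_rot: [[0.99, 0.144, -0.0], [0.144, -0.99, -0.0], [-0.0, -0.0, -1.0]]
contact_force: [0.3, -0.4, -0.8]
opening: 64.8
gripper_force: 0.0
```

```bash
python3 - <<'E'
from h import *
p,d=eyes.capture('scene');P=cloud('scene',d)
# lowest finger points: front faces near x 547, per finger
for lo,hi in((-60,-22),(22,62)):
    m=(P[...,1]>lo)&(P[...,1]<hi)&(abs(P[...,0]-546)<25)&(P[...,2]>-5)&(P[...,2]<80)
    v,u=np.nonzero(m);
    for c in sorted(set(u))[::3]:
        k=np.sort(v[u==c]); z=P[k,c]; j=np.nonzero(z[:,2]>18)[0]
        if len(j): print(c,z[j[-1]].round(0),end='|')
    print()
s=arm.read_state();print(s['tcp_pos'],s['contact_force'],s['opening'])
E
```

```text
245 [537. -44.  37.]|248 [551. -39.  26.]|251 [551. -32.  23.]|
275 [570.  24.  26.]|278 [542.  36.  21.]|281 [541.  44.  27.]|284 [540.  50.  61.]|
[5.36232377e+02 2.88514751e-01 1.75052772e+01] [ 0.29649743 -0.19307175  0.02261432] 64.15375849256101
```

Emit:
move_arm --increments '[[[0,0,0],[0,0,0],0.5],[[0,0,0],[0,0,0],0.4],[[0,0,0],[0,0,0],0.35],[[0,0,0],[0,0,0],0.3],[[0,0,0],[0,0,0],0.25],[[0,0,0],[0,0,0],0.2],[[0,0,0],[0,0,0],0.15],[[0,0,0],[0,0,0],0.1],[[0,0,0],[0,0,0],0.05],[[0,0,0],[0,0,0],0.0]]' --squeeze 30

```text
clock: 6.45
tcp_pos: [536.8, -0.0, 18.5]
ee_rot: [[0.99, 0.144, 0.0], [0.144, -0.99, -0.001], [0.0, 0.001, -1.0]]
contact_force: [-1.6, -2.6, 3.4]
opening: 7.9
gripper_force: 30.0
```

Emit:
move_arm --increments '[[[0,0,0],[0,0,0],0],[[0,0,0],[0,0,0],0],[[0,0,0],[0,0,0],0],[[0,0,0],[0,0,0],0],[[0,0,0],[0,0,0],0],[[0,0,0],[0,0,0],0],[[0,0,0],[0,0,0],0],[[0,0,0],[0,0,0],0],[[0,0,0],[0,0,0],0],[[0,0,0],[0,0,0],0]]' --squeeze 50

```text
clock: 7.7
tcp_pos: [536.8, -0.0, 18.5]
ee_rot: [[0.99, 0.144, 0.0], [0.144, -0.99, -0.0], [0.0, 0.001, -1.0]]
contact_force: [-1.3, -4.9, 5.2]
opening: 7.8
gripper_force: 50.0
```

Emit:
move_arm --increments '[[[0,0,0],[0,0,0],0.25],[[0,0,0],[0,0,0],0.25],[[0,0,-0.03],[0,0,0],0.25],[[0,0,-0.1],[0,0,0],0.25],[[0,0,-0.2],[0,0,0],0.6],[[0,0.2,-0.3],[0,0,-0.04],0.6],[[-0.04,-0.3,-0.3],[0,0,-0.08],0.6],[[-0.08,-0.45,-0.3],[0,0,-0.08],0.6],[[-0.11,-0.6,-0.3],[0,0,-0.08],0.6],[[-0.11,-0.6,-0.3],[0,0,-0.08],0.6]]'

```text
clock: 8.95
tcp_pos: [473.3, 186.1, 137.9]
ee_rot: [[0.923, 0.384, 0.001], [0.384, -0.923, 0.001], [0.002, -0.0, -1.0]]
contact_force: [1.2, -0.5, -0.3]
opening: 55.2
gripper_force: 0.0
```

```bash
python3 - <<'E'
from h import *
p,d=eyes.capture('top');P=cloud('top',d)
p2,d2=eyes.capture('scene');Q=cloud('scene',d2)
for W in (P,Q):
  for x0 in (450,480,510,540,570,600,620):
    m=(abs(W[...,0]-x0)<5)&(abs(W[...,1])<88)&(W[...,2]>30)&(W[...,2]<46)
    y=np.sort(W[m][:,1]);g=np.split(y,np.nonzero(np.diff(y)>6)[0]+1) if len(y) else []
    print(x0,[(k.mean().round(1),len(k)) for k in g])
o=np.hstack([cv2.resize(p[135:265,175:340],(400,315),interpolation=cv2.INTER_CUBIC),cv2.resize(p2[150:310,200:400],(394,315),interpolation=cv2.INTER_CUBIC)])
cv2.imwrite('pics/s2.png',o)
go(454.2,251.6,35,22.7)
E
```

```text
450 [(np.float64(-71.7), 6), (np.float64(-13.1), 8), (np.float64(45.6), 5), (np.float64(86.0), 2)]
480 [(np.float64(-67.0), 6), (np.float64(-8.0), 9), (np.float64(49.9), 4)]
510 [(np.float64(-62.6), 4), (np.float64(-4.0), 8), (np.float64(54.6), 4)]
540 [(np.float64(-58.7), 5), (np.float64(-0.3), 9), (np.float64(58.9), 5)]
570 [(np.float64(-54.1), 5), (np.float64(5.1), 11), (np.float64(63.3), 4)]
600 [(np.float64(-48.7), 5), (np.float64(9.7), 8), (np.float64(68.0), 3)]
620 [(np.float64(-46.1), 7), (np.float64(13.1), 9), (np.float64(70.7), 4)]
450 [(np.float64(-69.8), 4), (np.float64(-11.5), 14), (np.float64(46.9), 8)]
480 [(np.float64(-65.5), 9), (np.float64(-7.3), 12), (np.float64(51.5), 10)]
510 [(np.float64(-61.0), 7), (np.float64(-2.6), 12), (np.float64(55.9), 10)]
540 [(np.float64(-56.6), 7), (np.float64(2.5), 16), (np.float64(60.1), 10)]
570 [(np.float64(-52.0), 6), (np.float64(6.3), 18), (np.float64(64.9), 11)]
600 [(np.float64(-47.4), 6), (np.float64(10.7), 18), (np.float64(69.5), 10)]
620 [(np.float64(-44.2), 9), (np.float64(13.8), 20), (np.float64(72.6), 8)]
shift [ 0.021 -0.16   0.257] turn [-0.001 -0.     0.002]
```

View pics/s2.png

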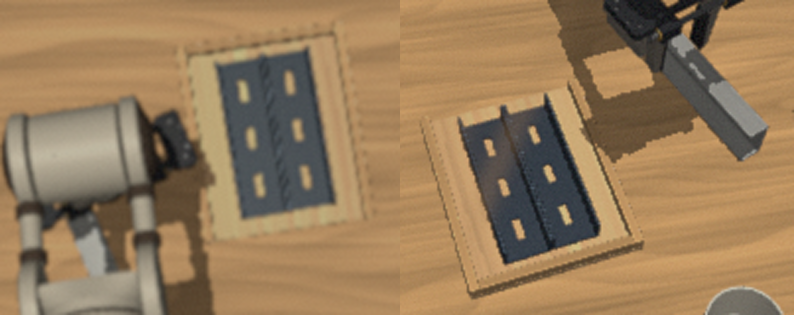

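The two views show the dark pair touching, parallel and open side up, with the joint through about (268,130) in the left view. Next is the grasp on the bright channel.

Emit:
move_arm --increments '[[[0.021,-0.16,0],[0,0,0],0.6],[[0.021,-0.16,0.03],[0,0,0],0.6],[[0.021,-0.16,0.1],[0,0,0],0.6],[[0.021,-0.16,0.16],[0,0,0],0.6],[[0.021,-0.16,0.21],[0,0,0],0.6],[[0.021,-0.16,0.24],[0,0,0],0.6],[[0.021,-0.16,0.257],[0,0,0],0.6],[[0.021,-0.16,0.257],[0,0,0],0.6],[[0.021,-0.16,0.257],[0,0,0],0.4],[[0.021,-0.16,0.257],[0,0,0],0.4]]' --squeeze 30

```text
clock: 10.3
tcp_pos: [457.3, 247.5, 34.9]
ee_rot: [[0.923, 0.385, 0.001], [0.385, -0.923, 0.002], [0.002, -0.002, -1.0]]
contact_force: [-0.4, 4.3, 0.5]
opening: 38.1
gripper_force: 1.8
```

Emit:
move_arm --increments '[[[0,0,0],[0,0,0],0.35],[[0,0,0],[0,0,0],0.3],[[0,0,0],[0,0,0],0.25],[[0,0,0],[0,0,0],0.25],[[0,0,0],[0,0,0],0.2],[[0,0,0],[0,0,0],0.2],[[0,0,0],[0,0,0],0.2],[[0,0,0],[0,0,0],0.2],[[0,0,-0.02],[0,0,0],0.2],[[0,0,-0.03],[0,0,0],0.2]]' --squeeze 40

```text
clock: 11.55
tcp_pos: [456.1, 245.7, 45.4]
ee_rot: [[0.923, 0.385, -0.002], [0.385, -0.923, -0.002], [-0.002, 0.001, -1.0]]
contact_force: [1.2, -0.1, -7.1]
opening: 29.0
gripper_force: 40.0
```

```bash
python3 - <<'E'
from h import *
p2,d2=eyes.capture('scene');cv2.imwrite('pics/s3.png',cv2.resize(p2[130:290,290:450],(600,600),interpolation=cv2.INTER_CUBIC))
s=arm.read_state();print(s['tcp_pos'],s['contact_force'],s['moment'],s['opening'])
E
```

```text
[456.67064463 245.98483935  46.09498855] [ 0.65294188  0.81081229 -7.46727015] [ 0.03972743 -0.07763978 -0.00436691] 29.238364417952905
```

View pics/s3.png

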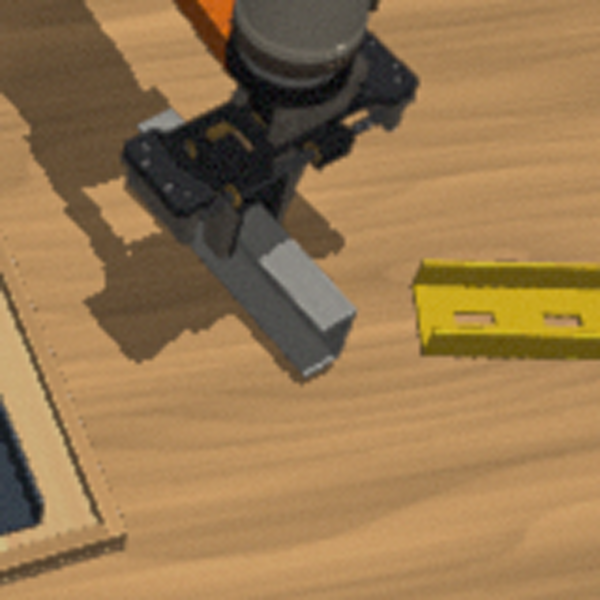

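The bright channel is held level, with the pads on its top part (about (210,230)). Now I'll lift it and carry it over.

```bash
python3 - <<'E'
from h import *
go(530.7,33,120,8.7)
E
```

```text
shift [-0.034  0.563 -0.184] turn [0.    0.    0.078]
```

Emit:
move_arm --increments '[[[0,0,-0.07],[0,0,0],0.2],[[0,0,-0.14],[0,0,0],0.2],[[0,0.06,-0.184],[0,0,0.01],0.2],[[-0.01,0.15,-0.184],[0,0,0.025],0.2],[[-0.02,0.26,-0.184],[0,0,0.04],0.2],[[-0.025,0.37,-0.184],[0,0,0.055],0.2],[[-0.03,0.47,-0.184],[0,0,0.07],0.2],[[-0.034,0.54,-0.184],[0,0,0.078],0.2],[[-0.034,0.563,-0.184],[0,0,0.078],0.2],[[-0.034,0.563,-0.184],[0,0,0.078],0.2]]'

```text
clock: 12.85
tcp_pos: [530.7, 33.4, 119.2]
ee_rot: [[0.989, 0.149, -0.001], [0.149, -0.989, 0.0], [-0.001, -0.001, -1.0]]
contact_force: [-0.3, 1.0, -7.7]
opening: 29.4
gripper_force: 40.0
```

```bash
python3 - <<'E'
from h import *
p2,d2=eyes.capture('scene');Q=cloud('scene',d2)
cv2.imwrite('pics/s4.png',cv2.resize(p2[150:310,190:390],(750,600),interpolation=cv2.INTER_CUBIC))
a=np.radians(8.7);u=np.array([np.cos(a),np.sin(a)]);n=np.array([-u[1],u[0]])
L=(Q[...,:2]-[535.7,.4])@u;W=(Q[...,:2]-[535.7,.4])@n;Z=Q[...,2]
hsv=cv2.cvtColor(p2,cv2.COLOR_BGR2HSV)
m=(Z>75)&(Z<160)&(W>0)&(W<70)&(L>25)&(L<150)
for z0 in range(75,160,8):
    k=m&(Z>z0)&(Z<z0+8); print(z0,k.sum(),L[k].max().round(0) if k.any() else '',np.percentile(W[k],[2,50,98]).round(0) if k.any() else '')
for nm,lo,hi in(('a',-50,-10),('b',10,50)):
    k=(W>lo)&(W<hi)&(Z<22)&(Z>5)&(hsv[...,1]<140)&(hsv[...,2]<120)&(abs(L)<130)&((hsv[...,0]>90)|(hsv[...,1]<60)); print(nm,np.percentile(L[k],[0,1,99,100]).round(0))
go(530.7,33,49,8.7)
E
```

```text
75 1 54.0 [21. 21. 21.]
83 203 99.0 [20. 29. 46.]
91 35 99.0 [21. 32. 48.]
99 9 100.0 [46. 46. 50.]
107 10 99.0 [46. 47. 50.]
115 7 99.0 [46. 46. 49.]
123 4 98.0 [46. 46. 49.]
131 4 99.0 [46. 47. 48.]
139 374 100.0 [21. 35. 49.]
147 43 99.0 [20. 35. 48.]
155 0  
a [-99. -95. 101. 102.]
b [-98. -94. 101. 102.]
shift [0.    0.003 0.175] turn [-0.  0. -0.]
```

View pics/s4.png

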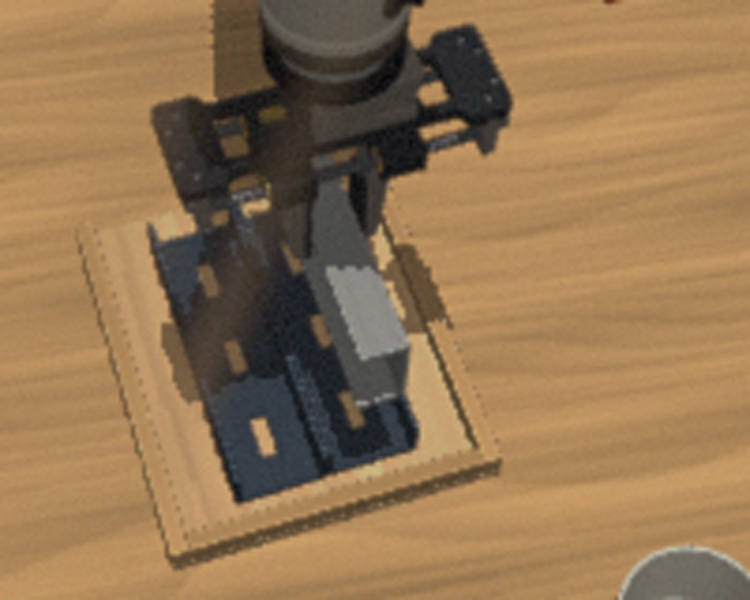

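The bright channel is held upright over channel_b's trough, web at W≈48 mm and open side towards channel_a, with ends even within about 2 mm. I'll lower it and release.

Emit:
move_arm --increments '[[[0,0.003,0.04],[0,0,0],0.2],[[0,0.003,0.08],[0,0,0],0.2],[[0,0.003,0.11],[0,0,0],0.2],[[0,0.003,0.135],[0,0,0],0.2],[[0,0.003,0.15],[0,0,0],0.2],[[0,0.003,0.16],[0,0,0],0.2],[[0,0.003,0.168],[0,0,0],0.2],[[0,0.003,0.174],[0,0,0],0.2],[[0,0.003,0.178],[0,0,0],0.2],[[0,0.003,0.178],[0,0,0],0.2]]'

```text
clock: 14.15
tcp_pos: [531.3, 32.3, 48.5]
ee_rot: [[0.989, 0.15, -0.0], [0.15, -0.989, 0.0], [-0.0, -0.0, -1.0]]
contact_force: [-0.3, -0.2, -6.5]
opening: 29.2
gripper_force: 40.0
```

Emit:
move_arm --increments '[[[0,0,0.002],[0,0,0],0.2],[[0,0,0.004],[0,0,0],0.2],[[0,0,0.006],[0,0,0],0.2],[[0,0,0.006],[0,0,0],0.2],[[0,0,0.006],[0,0,0],0.2],[[0,0,0.006],[0,0,0],0.2],[[0,0,0.006],[0,0,0],0.2],[[0,0,0.006],[0,0,0],0.2],[[0,0,0.006],[0,0,0],0.2],[[0,0,0.006],[0,0,0],0.2]]'

```text
clock: 15.4
tcp_pos: [531.5, 32.2, 47.6]
ee_rot: [[0.989, 0.15, -0.0], [0.15, -0.989, -0.0], [-0.0, 0.0, -1.0]]
contact_force: [-6.3, 0.0, 6.7]
opening: 29.1
gripper_force: 40.0
```

Emit:
move_arm --increments '[[[0,0,0],[0,0,0],0.4],[[0,0,0],[0,0,0],0.5],[[0,0,0],[0,0,0],0.5],[[0,0,-0.03],[0,0,0],0.5],[[0,0,-0.08],[0,0,0],0.5],[[0,0,-0.15],[0,0,0],0.5],[[0,-0.06,-0.15],[0,0,0],0],[[0,-0.13,-0.15],[0,0,0],0],[[0,-0.13,-0.15],[0,0,0],0],[[0,-0.13,-0.15],[0,0,0],0]]'

```text
clock: 16.65
tcp_pos: [523.9, 83.2, 106.5]
ee_rot: [[0.989, 0.15, 0.001], [0.15, -0.989, -0.0], [0.001, 0.001, -1.0]]
contact_force: [-0.0, 0.3, 0.3]
opening: 8.3
gripper_force: 0.0
```

```bash
python3 - <<'E'
from h import *
p2,d2=eyes.capture('scene');Q=cloud('scene',d2)
cv2.imwrite('pics/s5.png',cv2.resize(p2[150:310,190:390],(750,600),interpolation=cv2.INTER_CUBIC))
a=np.radians(8.7);u=np.array([np.cos(a),np.sin(a)]);n=np.array([-u[1],u[0]])
L=(Q[...,:2]-[535.7,.4])@u;W=(Q[...,:2]-[535.7,.4])@n;Z=Q[...,2]
m=(Z>66)&(Z<80)&(W>0)&(W<62)&(L<130)
print(m.sum(),L[m].min(),L[m].max(),np.percentile(W[m],[2,50,98]),np.median(Z[m]))
s=arm.read_state();print(s['tcp_pos'],s['opening'])
E
```

```text
862 -530.9229598593255 99.8621176116817 [18.40491031 33.40831348 50.1688058 ] 73.66812003031852
[523.84954422  82.96085259 106.39492385] 4.058384453026167
```

View pics/s5.png

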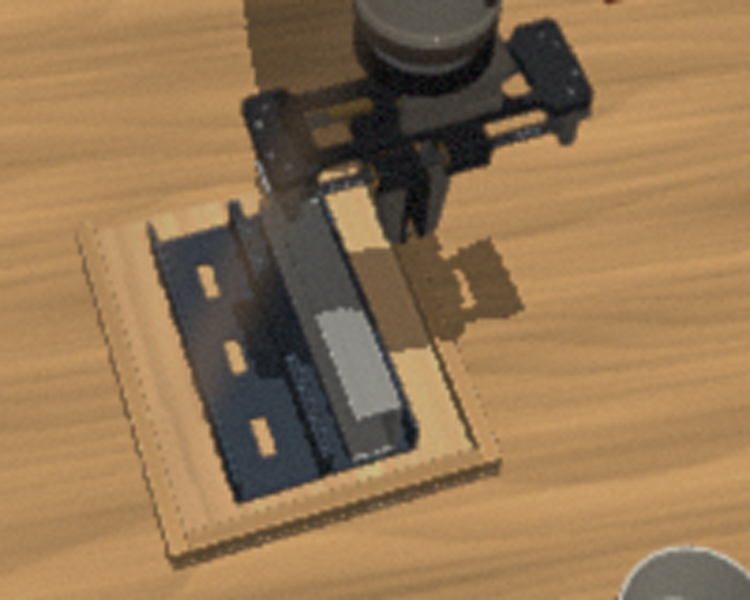

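The bright channel stands upright in channel_b's trough, top at z≈73 and spanning W 18–50. The closed fingers are on the web side at (405,235). I'll lower them beside the web and push.

Emit:
move_arm --increments '[[[0,0,0.06],[0,0,0],0],[[0,0,0.115],[0,0,0],0],[[0,0,0.12],[0,0,0],0],[[0,0.02,0.12],[0,0,0],0],[[0,0.035,0.12],[0,0,0],0],[[0,0.047,0.12],[0,0,0],0],[[0,0.06,0.12],[0,0,0],0],[[0,0.072,0.12],[0,0,0],0],[[0,0.085,0.12],[0,0,0],0],[[0,0.097,0.12],[0,0,0],0]]'

```text
clock: 17.95
tcp_pos: [529.6, 45.1, 58.3]
ee_rot: [[0.989, 0.15, 0.001], [0.15, -0.989, -0.0], [0.001, 0.0, -1.0]]
contact_force: [-0.2, 2.3, 3.0]
opening: 0.5
gripper_force: 1.6
```

```bash
cat > chk.py <<'E'
from h import *
p2,d2=eyes.capture('scene');Q=cloud('scene',d2)
a=np.radians(8.7);u=np.array([np.cos(a),np.sin(a)]);n=np.array([-u[1],u[0]])
L=(Q[...,:2]-[535.7,.4])@u;W=(Q[...,:2]-[535.7,.4])@n;Z=Q[...,2]
m=(abs(L-80)<6)&(abs(W)<80)&(Z>10)
q=np.c_[W[m],Z[m]];q=q[np.argsort(q[:,0])];print(q[::max(1,len(q)//45)].round(0).tolist())
s=arm.read_state();print(s['clock'],s['tcp_pos'],s['contact_force'])
E
python3 chk.py
```

```text
[[-80.0, 10.0], [-73.0, 10.0], [-67.0, 11.0], [-59.0, 23.0], [-58.0, 38.0], [-55.0, 39.0], [-48.0, 12.0], [-45.0, 13.0], [-40.0, 13.0], [-37.0, 12.0], [-33.0, 11.0], [-29.0, 12.0], [-25.0, 12.0], [-21.0, 15.0], [-18.0, 12.0], [-13.0, 14.0], [-10.0, 14.0], [-6.0, 12.0], [-3.0, 16.0], [-3.0, 34.0], [-0.0, 39.0], [3.0, 71.0], [5.0, 42.0], [7.0, 76.0], [10.0, 12.0], [12.0, 12.0], [14.0, 16.0], [15.0, 14.0], [17.0, 12.0], [19.0, 75.0], [21.0, 18.0], [22.0, 79.0], [24.0, 77.0], [25.0, 18.0], [27.0, 21.0], [29.0, 76.0], [31.0, 19.0], [33.0, 22.0], [35.0, 21.0], [38.0, 23.0], [47.0, 23.0], [53.0, 12.0], [57.0, 43.0], [57.0, 37.0], [59.0, 40.0], [69.0, 11.0], [75.0, 11.0]]
18.0 [529.67257782  44.40504572  58.20548258] [-0.4726284   1.43296558  2.01424832]
```

It is tipping about its edge without sliding, so I'll keep pushing.

Emit:
move_arm --increments '[[[0,0.012,0],[0,0,0],0],[[0,0.022,0],[0,0,0],0],[[0,0.032,0],[0,0,0],0],[[0,0.042,0],[0,0,0],0],[[0,0.052,0],[0,0,0],0],[[0,0.06,0],[0,0,0],0],[[0,0.068,0],[0,0,0],0],[[0,0.075,0],[0,0,0],0],[[0,0.082,0],[0,0,0],0],[[0,0.082,0],[0,0,0],0]]'

```text
clock: 19.25
tcp_pos: [534.3, 12.7, 58.1]
ee_rot: [[0.989, 0.149, 0.0], [0.149, -0.989, -0.0], [0.0, 0.0, -1.0]]
contact_force: [0.2, 0.5, 0.9]
opening: 0.6
gripper_force: 0.0
```

```bash
python3 chk.py
```

```text
[[-80.0, 11.0], [-74.0, 11.0], [-67.0, 12.0], [-59.0, 11.0], [-59.0, 34.0], [-57.0, 37.0], [-55.0, 41.0], [-50.0, 14.0], [-47.0, 14.0], [-44.0, 13.0], [-43.0, 33.0], [-42.0, 47.0], [-39.0, 44.0], [-37.0, 45.0], [-35.0, 47.0], [-32.0, 42.0], [-29.0, 45.0], [-26.0, 45.0], [-24.0, 44.0], [-21.0, 41.0], [-18.0, 44.0], [-16.0, 43.0], [-14.0, 42.0], [-12.0, 42.0], [-10.0, 43.0], [-7.0, 42.0], [-5.0, 45.0], [-2.0, 43.0], [-0.0, 44.0], [2.0, 46.0], [5.0, 42.0], [8.0, 42.0], [10.0, 46.0], [14.0, 44.0], [16.0, 42.0], [24.0, 16.0], [27.0, 13.0], [29.0, 14.0], [33.0, 15.0], [36.0, 12.0], [38.0, 14.0], [41.0, 18.0], [44.0, 12.0], [46.0, 18.0], [49.0, 16.0], [51.0, 15.0], [54.0, 16.0], [57.0, 25.0], [57.0, 17.0], [58.0, 15.0], [60.0, 40.0], [68.0, 12.0], [72.0, 11.0], [76.0, 10.0]]
19.3 [534.25263462  12.85023594  58.0910412 ] [-0.01895217 -0.18423155  0.58055681]
```

It rolled over, and its web now lies flat at z≈43 across W -42 to 18. I'll lift clear and check.

Emit:
move_arm --increments '[[[0,0,-0.06],[0,0,0],0],[[0,0,-0.2],[0,0,0],0],[[0,-0.1,-0.3],[0,0,0],0],[[0,-0.25,-0.3],[0,0,0],0],[[0,-0.4,-0.3],[0,0,0],0],[[-0.1,-0.55,-0.3],[0,0,0],0],[[-0.2,-0.65,-0.3],[0,0,0],0],[[-0.2,-0.65,-0.3],[0,0,0],0],[[-0.2,-0.65,-0.3],[0,0,0],0],[[-0.2,-0.65,-0.3],[0,0,0],0]]'

```text
clock: 20.55
tcp_pos: [417.4, 257.1, 178.2]
ee_rot: [[0.989, 0.148, 0.001], [0.148, -0.989, -0.0], [0.001, 0.0, -1.0]]
contact_force: [-0.1, -0.7, 0.3]
opening: 0.8
gripper_force: 0.0
```

```bash
cat >> chk.py <<'E'
cv2.imwrite('pics/s6.png',cv2.resize(p2[150:310,190:390],(750,600),interpolation=cv2.INTER_CUBIC))
for l in(-90,-50,0,50,90):
    k=(abs(L-l)<8)&(W>-38)&(W<15)&(Z>30); print(l,np.median(Z[k]).round(1),np.polyfit(W[k],Z[k],1).round(3))
k=(abs(Z-43.5)<6)&(W>-38)&(W<15)&(abs(W)>6);print('cap L',L[k].min(),L[k].max())
for l in(-85,0,85):
    k=(abs(Z-39)<5)&(abs(L-l)<6)&(abs(W)>50)&(abs(W)<68);print(l,'legs',W[k&(W<0)].mean(),W[k&(W>0)].mean())
    k=(abs(Z-44)<5)&(abs(L-l)<6)&(abs(W)<48);print('cap W',np.percentile(W[k],[1,99]))
E
python3 chk.py
```

```text
[[-80.0, 11.0], [-72.0, 11.0], [-67.0, 11.0], [-60.0, 10.0], [-59.0, 34.0], [-57.0, 42.0], [-50.0, 12.0], [-48.0, 16.0], [-45.0, 14.0], [-43.0, 22.0], [-43.0, 44.0], [-40.0, 41.0], [-39.0, 44.0], [-36.0, 44.0], [-33.0, 43.0], [-30.0, 41.0], [-28.0, 40.0], [-26.0, 40.0], [-23.0, 47.0], [-21.0, 47.0], [-18.0, 43.0], [-15.0, 43.0], [-13.0, 45.0], [-10.0, 42.0], [-7.0, 41.0], [-5.0, 43.0], [-3.0, 44.0], [0.0, 43.0], [3.0, 43.0], [6.0, 44.0], [7.0, 47.0], [10.0, 43.0], [12.0, 46.0], [14.0, 44.0], [22.0, 17.0], [25.0, 15.0], [28.0, 13.0], [32.0, 13.0], [35.0, 15.0], [38.0, 12.0], [41.0, 16.0], [43.0, 15.0], [47.0, 10.0], [49.0, 17.0], [52.0, 15.0], [54.0, 15.0], [57.0, 15.0], [57.0, 26.0], [58.0, 41.0], [60.0, 37.0], [69.0, 11.0], [75.0, 10.0], [79.0, 10.0]]
20.6 [417.34710927 257.09270388 178.16190842] [-0.77216643  0.47933838 -0.45360627]
-90 43.8 [8.0000e-03 4.3949e+01]
-50 43.3 [-1.0000e-03  4.3565e+01]
0 43.7 [6.0000e-03 4.3894e+01]
50 43.7 [-5.0000e-03  4.3368e+01]
90 43.4 [-2.4000e-02  4.3075e+01]
cap L -534.9474953172806 434.9982641448403
-85 legs -56.30941716599782 59.27516517261872
cap W [-42.12625133  16.14310755]
0 legs -56.738538788818374 58.66463267366914
cap W [-42.49280133  15.70961549]
85 legs -56.895126863788015 58.977043329975075
cap W [-43.28437887  15.83087966]
```

View pics/s6.png

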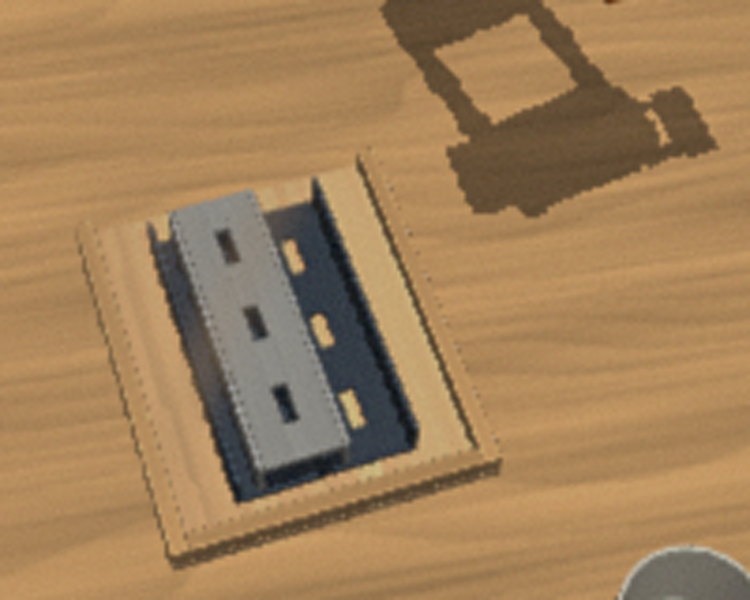

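The cap is nested flat with a leg in each trough. Its web is at z 43.5 mm, the outer legs are 116 mm apart (no gap), and the ends look even. I'll hand the job in.

```bash
python3 -c "
from workcell import close_job
print(close_job())"
```

```text
the job is handed in; nothing more can be done
None
```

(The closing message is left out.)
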